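Ready a wire-wrapped pendant for its varnish coat

TASK

The pendant has been glued and is going to be varnished: first press the raised orange cap of the white glue bottle down until it is fully home, then lift the blue-stone pendant out of its wooden jig and hang it by its round bail on the free peg of the drying stand, and last pull the blue cap of the amber varnish bottle straight up as far as it goes. Never let the pendant fall onto the bench, leave the green-capped cleaner shut, and leave everything else standing where it is.

Things in the scene. Friction and masses are not known exactly. Their poses are not given: they have to be found in the camera images.
- glue_bottle: white glue bottle with an orange push-pull cap, fixed to the bench: body 48 mm across on a dark foot 60 mm across and 10 mm high; straight wall to 80 mm, tapering shoulder to 98 mm, then a white stem 16 mm across. Origin: centre of the underside on the bench, z up. The cap stays on the stem and cannot come off
- glue_cap (a joint): how far the orange cap is raised (m): 0 = fully home (shut), 0.016 = fully up (open). The cap moves straight up and down; a stiff snap fit grips it, so it stays wherever it is left and takes about 6 N to push or pull
- glue_top (a point): centre of the flat top of the orange cap. The cap is an upright round cylinder 24 mm in diameter and 34 mm tall, so its lower rim is 34 mm below this point; its top is 142 mm above the bench when home, 158 mm when open
- varnish_bottle: amber varnish bottle with a blue push-pull cap, fixed to the bench; same shape and size as the glue bottle; origin at the centre of its underside
- varnish_cap (a joint): how far the blue cap is raised (m): 0 = fully home (shut), 0.016 = fully up (open); same stiff fit as the orange cap
- varnish_top (a point): centre of the flat top of the blue cap; same cap size as the orange one
- cleaner_bottle: grey cleaner bottle with a green push-pull cap, fixed to the bench; same shape and size; to be left shut
- cleaner_cap (a joint): how far the green cap is raised (m): 0 = fully home; it starts home and must stay so
- pendant: loose pendant, 60 g: steel-framed body 36 mm wide (its y), 10 mm thick (its x; a blue stone stands 1.5 mm proud of each face), 53 mm tall, with a ring bail on top (16 mm inside, 24 mm outside), 75 mm in all. Origin: centre of its bottom edge, z up to the bail. Starts upright in the jig's slot, bottom 14 mm above the bench, yawed as the jig; pinch its 36 mm width near the body's top
- bail (a point): centre of the bail's hole, 63 mm above the pendant's origin; its x axis is the ring's axis
- jig: dark wooden jig, fixed, 70 mm (x) by 60 mm (y) by 26 mm high, with a slot 14 mm wide along its y in which the pendant stands 12 mm deep; origin at the centre of its underside
- stand: drying stand, fixed: foot, post, crossbar (top 174 mm high) and two level brass pegs, 5 mm thick, 170 mm high, pointing along its -x (at yaw 0 to the robot): y = +42.5 mm free, y = -42.5 mm taken by a green-stone pendant, part of the stand. Pegs run from x = 0 to -85 mm; the last 5 mm rise 4 mm as a stop (tip's top 6.5 mm over the axis). Origin: on the bench below, between the pegs' roots
- peg (a point): point on the axis of the free peg, 45 mm out from the crossbar and 40 mm short of the tip; x axis along the peg (-x to its tip), z up. A hanging bail's centre lies about 6 mm under the peg's axis
- brush_pot: loose clear round pot with a black rim and brown contents, 36 mm across, 125 mm tall, standing about 59 mm from the glue bottle's axis; origin at the centre of its underside
- bead_tube: loose clear round tube of green beads with a metal lid, 36 mm across, 135 mm tall, standing about 59 mm from the varnish bottle's axis; origin at the centre of its underside
- spool_stack: loose stack of four wire spools, 60 mm across and 104 mm high, with a pin on top that reaches 128 mm; origin at the centre of its underside
- spool: loose single copper-wire spool lying flat, 60 mm across, 26 mm high; origin at the centre of its underside
- pliers: loose pliers with green handles lying flat, 150 mm long, 13 mm high; origin under the pivot, jaws to +x
- cutters: a second pair of green-handled pliers, same size; origin under the pivot, jaws to +x
Things that resemble listed ones, but are neither listed nor needed, are in the scene too. What is meant by the pendant is not red, and is the smaller of those in its own colour. Leave any red look-alike of the varnish_bottle alone.

How it is judged:
By the outcome, as a careful person would: the job done as asked, in the order asked, and still so for the second after the job is handed in, with the robot touching nothing.
It also fails if it takes over 67 s, if anything falls off the work surface, if the arm or the gripper's body presses on something with over 40 N, if the wrist force passes 120 N, or if a joint passes its speed limit or range.

ROBOT

A 6-joint arm with a two-finger parallel gripper is mounted at the origin on the work surface. World frame = base frame: x ahead of the robot, y to its left, z up, the work surface at z = 0. Lengths are in m, angles in rad, forces in N, time in s.
With the tool pointing down it reaches from about 0.3 to 0.75 m from the base axis. Payload 8.5 kg.
Tool frame: the origin (TCP) lies on the centre line of the jaws, within the pads' length; the fingertips stand 11 mm ahead of it and the grasp point (between the pads) lies 8 mm behind it (arm.tips_ahead is the distance from the TCP to the fingertips, in m); z points along the fingers, y is the line along which they close (so a half turn about z gives the same grasp; the last joint's range is limited). The gripper opens to 88 mm and grips with 3 to 60 N. Pads are 18 mm wide; open, the fingers measure 123 mm over their backs; the gripper's body (75 mm by 187 mm) begins 45 mm behind the grasp point.
Start: joints at [0.921, 0.381, 1.297, -0, 1.464, -0.215], TCP at [0.232, 0.499, 0.25] pointing down, gripper open.
Joint ranges: [-3.11, 3.11], [-0.89, 2.33], [0.22, 2.48], [-1.42, 4.56], [0.17, 2.85], [-2.88, 2.88]. Speed limits (rad/s): [2.39, 2.39, 3.14, 3.14, 3.14, 3.14].

INTERFACE

Orientations are given as a rotation vector (axis times angle).
In Python, from plant import arm gives the robot as it stands.
- The arm moves only by the tool move_arm, never from a script. Its argument "rows" is a list of rows, each a list of 7 numbers: the turn, a rotation vector about the tool's x, y, z in degrees, then the shift along the tool's x, y, z in cm, then the opening, from 0 (shut) to 1 (fully open). In form: [[rx, ry, rz, x, y, z, grip], ...]. A call has 1 to 8 rows; each row is the pose to reach, as a shift and turn from the pose commanded when the call began, along the tool's axes at that moment; what a row does not reach only later rows make up. A row lasts 1/10 s, in which the tool goes at most 50 mm and 8.59 degrees, less where a joint would pass 70% of its speed; a pose out of reach is approached as far as the arm can. A call with a gripper value outside its range is refused whole. The fingers move at their own pace and stop on an object; "grip_force" is the grip in N (left out, the last holds). Time passes only in rows, so rows that repeat a pose let the fingers close. It gives the time, the measured TCP pose, the force, the opening and the grip force at its end, in the units of the state.
- arm.get_obs(): the state, without advancing time (a new reading comes with each control period).
- arm.capture(name): name is "scene" or "top" or "wrist"; returns a dict with "frame" (420x560x3 uint8, red, green, blue), "z_map" (420x560 float32, m along the optical axis (not along the pixel's ray), 0 where there is no reading), "fx", "fy", "cx", "cy" (pixels), "camera_from_world" (4x4, takes a point from world to camera coordinates). Camera axes: x right, y up, looking along -z (the intrinsics and any distortion apply to the point x, -y, -z); pixel columns grow to the right and rows downward; lengths in m; the calibration is good to about 2 mm. A picture is of the moment at which its call begins.
- arm.close_job(): hands the job in; it is judged then, once.
The state is a dict: "time_s": time; "joint_pos": joint angles; "dq": joint speeds; "joint_efforts": joint torques, N m; "tool_pos": TCP position; "eef_rot": TCP orientation; "wrist_force": force on the tool from outside, world axes, zero at the start; "moment": the same for the moment, N m; "finger_gap": finger opening in m; "grip_force": force on a finger pad.
Only numpy, scipy, OpenCV 4.12 (cv2) and the standard library are available. Lean on these libraries where they do the work, as an engineer would, in place of code of your own. Each camera call takes 0.05 s, during which the arm holds its last target. There are 200 camera calls.

## Working session

There is one attempt and no reset: what is moved stays moved. The work goes in short steps, Python scripts to look and compute and a tool call to move; the robot and the scene stay as the last step left them, time stands still between calls to the robot, and variables do not carry over. Pictures are saved under pics/ and viewed, at most 10 in all, crops included, and the job is handed in when it is done.

Besides the shell and the picture viewer there is one more tool, called after "Request:" by a JSON object that holds its "method" and its "body", one argument or row to a line. move_arm: Moves the arm, as the interface text tells. Its arguments: {"type":"object","properties":{"rows":{"type":"array"},"grip_force":{"type":"number"}},"required":["rows"]}

```bash
mkdir -p pics; ls; cat > h.py <<'E'
import numpy as np, cv2
from plant import arm
from scipy.spatial.transform import Rotation as R
def cap(n,f=None):
    c=arm.capture(n)
    if f: cv2.imwrite('pics/'+f,c['frame'][:,:,::-1])
    return c
def world(c,off=0):
    v,u=np.mgrid[0:420,0:560]; z=c['z_map']
    P=np.stack([(u-c['cx'])/c['fx']*z,-(v-c['cy'])/c['fy']*z,-z],-1)
    T=np.linalg.inv(c['camera_from_world']); return P@T[:3,:3].T+T[:3,3]
E
python3 - <<'E'
from h import *
a=cap('scene','s.png');b=cap('top','t.png')
np.savez('c0.npz',s=world(a),t=world(b),sf=a['frame'],tf=b['frame'])
for c in(a,b):
    print({k:c[k] for k in c if k not in('frame','z_map')}, (c['z_map']>0).mean())
print(arm.get_obs())
E
```

```text
pics
{'fx': 508.9538739081042, 'fy': 508.9538739081042, 'cx': 278.6150253788712, 'cy': 204.7353111159901, 'camera_from_world': array([[-0.84096036,  0.54096005, -0.01216098,  0.43639806],
       [-0.44877041, -0.68473615,  0.57423124,  0.17307156],
       [ 0.3023091 ,  0.48836321,  0.81860283, -1.45135729],
       [ 0.        ,  0.        ,  0.        ,  1.        ]])} 0.9957482993197279
{'fx': 445.7823334327304, 'fy': 445.7823334327304, 'cx': 283.0568273074632, 'cy': 211.24124446844317, 'camera_from_world': array([[ 1.18348115e-01, -9.92972065e-01,  4.50196681e-04,
        -5.93682110e-02],
       [ 9.71586321e-01,  1.15892804e-01,  2.06370731e-01,
        -5.14575542e-01],
       [-2.04972546e-01, -2.39861820e-02,  9.78473770e-01,
        -1.11954220e+00],
       [ 0.00000000e+00,  0.00000000e+00,  0.00000000e+00,
         1.00000000e+00]])} 0.9957738095238096
{'time_s': 0.1, 'joint_pos': array([ 9.20687578e-01,  3.81122634e-01,  1.29814420e+00,  1.70898772e-05,
        1.46358422e+00, -2.15301099e-01]), 'dq': array([ 0.00064446, -0.00095295, -0.00218929, -0.00048891,  0.00040102,
       -0.00030301]), 'joint_efforts': array([ 3.15468838e-03, -4.38646102e+01, -2.24911809e+01,  7.14601250e-02,
        3.42228916e-02, -6.41949623e-05]), 'tool_pos': array([0.23153745, 0.49863789, 0.24921646]), 'eef_rot': array([-6.77512304e-01, -3.06711039e+00,  1.78301609e-03]), 'wrist_force': array([-0.01311348, -0.23991851, -0.52329426]), 'moment': array([-0.04276891,  0.01563888,  0.03639871]), 'grip_force': 0.0, 'finger_gap': 0.08776321979292817}
```

View pics/s.png

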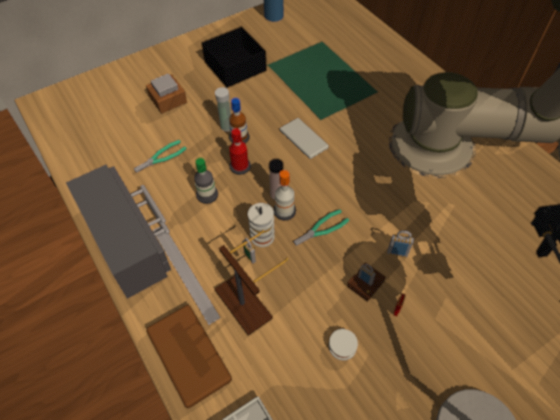

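View pics/t.png

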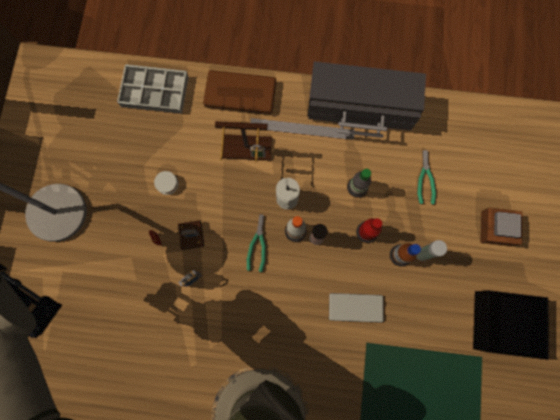

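The scene view shows the orange cap at (285,180), blue cap (236,105), jig with pendant (367,280), a larger blue pendant (402,243), a red one (399,303), and the stand (245,285) with its pegs toward lower right. In the top view these are at (298,222), (414,250), (190,235), (190,278), (155,237) and (250,145).

```bash
python3 - <<'E'
from h import *
d=np.load('c0.npz')
def med(n,box,m):
    u0,v0,u1,v1=box; W=d[n][v0:v1,u0:u1]; F=cv2.cvtColor(d[n+'f'],cv2.COLOR_RGB2HSV)[v0:v1,u0:u1]
    return W,F
def top(n,name,box,h0,h1,zmin):
    W,F=med(n,box,0); m=(F[...,0]>=h0)&(F[...,0]<=h1)&(F[...,1]>110)&(W[...,2]>zmin)
    P=W[m]
    if len(P)==0: print(name,'none');return
    zt=np.percentile(P[:,2],95); Q=P[P[:,2]>zt-.006]
    print(n,name,len(P),'ztop',zt.round(4),'c',((np.percentile(Q,5,0)+np.percentile(Q,95,0))/2).round(4),'ext',np.ptp(Q,axis=0).round(3))
top('s','glue',(270,165,300,200),3,16,.11); top('t','glue',(285,210,312,240),3,16,.11)
top('s','varn',(225,92,248,120),100,130,.11); top('t','varn',(400,238,425,262),100,130,.11)
top('s','clean',(190,150,215,180),40,90,.11); top('t','clean',(350,165,375,190),40,90,.11)
# rest by height
def obj(n,name,box,z0,z1):
    W,_=med(n,box,0); m=(W[...,2]>z0)&(W[...,2]<z1); P=W[m]
    if len(P)<5: print(name,len(P));return
    c,s,a=cv2.minAreaRect((P[:,:2]*1000).astype(np.float32))
    print(n,name,len(P),np.round(c,1),np.round(s,1),round(a,1),'zmax',P[:,2].max().round(4))
obj('s','jigtop',(340,255,392,305),.022,.030); obj('t','jigtop',(172,215,210,255),.022,.030)
obj('s','pend',(340,255,392,305),.035,.1); obj('t','pend',(172,215,210,255),.035,.1)
obj('s','blue2',(388,228,418,260),.006,.1); obj('s','red',(388,290,410,318),.006,.1)
obj('s','bead',(210,82,235,132),.125,.145); obj('t','bead',(425,235,450,268),.125,.145)
obj('s','pot',(262,155,288,200),.117,.135);obj('t','pot',(308,222,332,250),.117,.135)
obj('s','spoolst',(242,200,280,250),.095,.11);obj('t','spoolst',(270,175,305,212),.095,.11)
obj('s','standtop',(195,215,300,310),.150,.182);obj('t','standtop',(205,110,330,190),.150,.182)
for n,(u0,v0,u1,v1) in (('s',(195,215,300,340)),('t',(205,110,330,190)),('s',(340,225,420,320))):
    pass
crop=lambda f,b,k:cv2.resize(f[b[1]:b[3],b[0]:b[2]],None,fx=k,fy=k,interpolation=cv2.INTER_CUBIC)
A=crop(d['sf'],(190,210,310,330),3.3);B=crop(d['sf'],(330,220,430,320),3.96)
cv2.imwrite('pics/c1.png',np.hstack([A[:396],B[:396]])[:,:,::-1])
E
```

```text
s glue 176 ztop 0.1602 c [0.6766 0.2733 0.6244] ext [0.415 0.639 0.94 ]
t glue 99 ztop 0.1587 c [ 0.4773 -0.0368  0.1561] ext [0.212 0.022 1.049]
s varn 89 ztop 0.1499 c [ 0.449  -0.3191  0.1478] ext [0.444 0.92  0.95 ]
t varn 94 ztop 0.1479 c [ 0.4449 -0.3233  0.1457] ext [0.019 0.023 0.008]
s clean 116 ztop 0.1451 c [ 0.623  -0.1895  0.1431] ext [0.023 0.021 0.009]
t clean 88 ztop 0.1447 c [ 0.6205 -0.1927  0.1419] ext [0.022 0.02  0.007]
s jigtop 423 [432.7 242.6] [72.2 60.5] 16.2 zmax 0.03
t jigtop 404 [432.1 240.8] [70.6 60. ] 16.7 zmax 0.0295
s pend 187 [434.4 240.3] [14.3 34.8] 15.3 zmax 0.0924
t pend 100 [433.1 236.9] [12.5 35. ] 15.2 zmax 0.0906
s blue2 463 [292.5 207.3] [74.6 67.9] 46.6 zmax 0.1
s red 145 [399.6 325.9] [66.2 34.3] 53.9 zmax 0.0773
s bead 185 [ 470.5 -314. ] [173.5  41.2] 77.4 zmax 0.145
t bead 210 [ 455.9 -382.1] [36.1 36.3] 84.9 zmax 0.1426
s pot 203 [474.9 -70.6] [92.1 36.3] 69.0 zmax 0.1348
t pot 183 [464.8 -95.4] [35.1 34.5] 6.0 zmax 0.1308
s spoolst 427 [566.8  -2.7] [60.3 58.8] 63.8 zmax 0.1097
t spoolst 416 [565.6  -3.9] [58.9 58.6] 67.8 zmax 0.1092
s standtop 771 [656.3 127.3] [104.1 130.3] 3.3 zmax 0.1798
t standtop 574 [655.6 124.1] [105.9 128.9] 4.9 zmax 0.1784
```

View pics/c1.png

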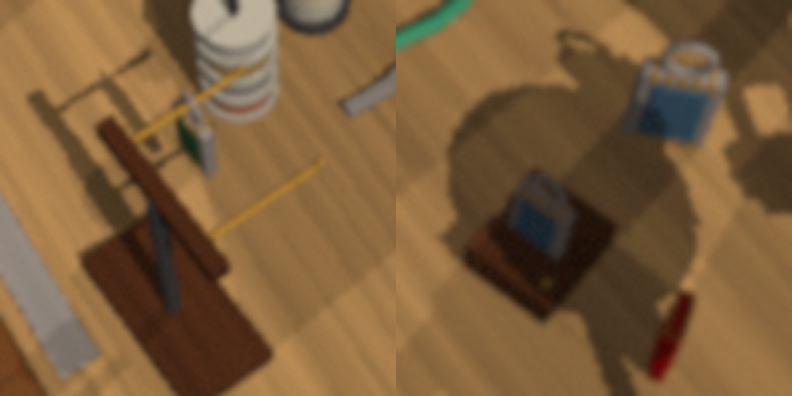

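Left crop: the free peg runs from (215,235) to (322,160) and the other holds the green pendant. Right crop: the pendant in the jig is the smaller blue one. Next I measure the pegs and work out the first move.

```bash
cat >> h.py <<'E'
def go(p,yaw,tips=False):
    """shift (cm) and rz (deg) to put TCP at p, closing line at yaw deg (mod 180), tool down"""
    o=arm.get_obs(); M=R.from_rotvec(o['eef_rot']); 
    y=M.as_matrix()[:,1]; cur=np.degrees(np.arctan2(y[1],y[0]))
    dy=(yaw-cur+90)%180-90
    yw=np.radians(cur+dy); Y=np.array([np.cos(yw),np.sin(yw),0]);Z=np.array([0,0,-1.])
    T=np.stack([np.cross(Y,Z),Y,Z],1)
    rv=np.degrees((M.inv()*R.from_matrix(T)).as_rotvec())
    s=M.inv().apply(np.array(p)-o['tool_pos'])*100
    print('t',o['time_s'],'pos',o['tool_pos'].round(4),'turn',rv.round(1),'shift cm',s.round(2),'gap',round(o['finger_gap'],4),'F',o['wrist_force'].round(1))
E
python3 - <<'E'
from h import *
d=np.load('c0.npz')
for n,(u0,v0,u1,v1) in (('s',(195,215,300,310)),('t',(205,110,330,200))):
    P=d[n][v0:v1,u0:u1].reshape(-1,3); P=P[(P[:,2]>.155)&(P[:,2]<.185)]
    bar=P[(P[:,0]>.690)]; c=cv2.minAreaRect((bar[:,:2]*1000).astype(np.float32)); print(n,'bar',c,np.median(bar[:,2]))
    for lo,hi in((.05,.12),(.12,.2)):
        q=P[(P[:,0]<.68)&(P[:,1]>lo)&(P[:,1]<hi)]
        if len(q)<5: print('few');continue
        k=np.polyfit(q[:,0],q[:,1],1); print('peg',lo,len(q),'x',q[:,0].min(),q[:,0].max(),'yaw',np.degrees(np.arctan(k[0])),'y@.65',np.polyval(k,.65),'y@.605',np.polyval(k,.605),'z',np.median(q[:,2]))
t=d['t'][285-75:312-75,0:1]
P=d['t'][208:242,284:314].reshape(-1,3);q=P[(P[:,2]>.152)&(P[:,2]<.163)];print('glue',np.percentile(q,[5,50,95],0).round(4),len(q))
P=d['s'][165:200,268:302].reshape(-1,3);q=P[(P[:,2]>.154)&(P[:,2]<.163)];print('glue s',np.percentile(q,[5,50,95],0).round(4),len(q))
go([.4773,-.037,.19],80)
E
```

```text
s bar ((699.2814331054688, 129.76309204101562), (17.963956832885742, 130.45774841308594), 0.5893166065216064) 0.17440178642484466
peg 0.05 121 x 0.6068856992846935 0.6793989909124485 yaw 3.867939258410108 y@.65 0.08508783182880883 y@.605 0.08204533611082218 z 0.17256033633668633
peg 0.12 93 x 0.6019536871853567 0.6794473001161382 yaw 3.4819700502898225 y@.65 0.1686202993306949 y@.605 0.16588219481346178 z 0.17340135336384876
t bar ((699.377685546875, 127.4832992553711), (129.67190551757812, 18.648420333862305), 89.86443328857422) 0.17285084937750073
peg 0.05 85 x 0.6064069256833295 0.6799004767173387 yaw 3.9963056182242513 y@.65 0.08138842218362391 y@.605 0.07824463138161745 z 0.17114953990375503
peg 0.12 64 x 0.5992791554774899 0.6783826352441563 yaw 3.958569867054871 y@.65 0.1662803137563408 y@.605 0.1631663038302537 z 0.17184143543629282
glue [[ 0.4686 -0.0464  0.1529]
 [ 0.4774 -0.0373  0.1564]
 [ 0.4869 -0.0274  0.1587]] 78
glue s [[ 0.4694 -0.0446  0.1543]
 [ 0.4798 -0.0351  0.1575]
 [ 0.4885 -0.0243  0.1599]] 64
t 0.1 pos [0.2315 0.4986 0.2492] turn [ -0.1  -0.  -14.9] shift cm [-44.85 -38.22   5.96] gap 0.0878 F [-0.  -0.2 -0.5]
```

Request:
{"method": "move_arm", "body": {
  "rows": [
    [0,0,-5,-5,-4,0,0],
    [0,0,-10,-10,-8,0,0],
    [0,0,-15,-15,-12.5,0,0],
    [0,0,-15,-18,-15.5,0,0],
    [0,0,-15,-21.5,-18.5,0,0],
    [0,0,-15,-25,-21.5,0,0],
    [0,0,-15,-28.5,-24.5,0,0],
    [0,0,-15,-32,-27.5,0,0]
  ]
}}

```text
time_s: 0.9
tool_pos: [0.3972, 0.1327, 0.2497]
eef_rot: [-0.271, -3.13, -0.0]
wrist_force: [0.6, 0.4, 0.1]
finger_gap: 0.026
grip_force: 0.0
```

```bash
python3 -c "
from h import *
go([.478,-.0365,.18],80)"
```

```text
t 0.9 pos [0.3972 0.1327 0.2497] turn [ 0.  -0.   0.1] shift cm [-10.88 -15.28   6.97] gap 0.026 F [0.6 0.4 0.1]
```

Request:
{"method": "move_arm", "body": {
  "rows": [
    [0,0,0,-3.5,-5,0,0],
    [0,0,0,-7,-10,0,0],
    [0,0,0,-10,-14,2,0],
    [0,0,0,-10.5,-14.8,4,0],
    [0,0,0,-10.5,-14.8,6,0],
    [0,0,0,-10.5,-14.8,6,0],
    [0,0,0,-10.5,-14.8,6,0]
  ]
}}

```text
time_s: 1.6
tool_pos: [0.4748, -0.0289, 0.1901]
eef_rot: [-0.271, -3.129, -0.0]
wrist_force: [-0.1, 0.4, 0.1]
finger_gap: 0.0004
grip_force: 0.0
```

```bash
python3 -c "
from h import *
c=cap('wrist','w1.png')
W=world(c);F=cv2.cvtColor(c['frame'],cv2.COLOR_RGB2HSV)
m=(F[...,0]<17)&(F[...,0]>2)&(F[...,1]>150)&(W[...,2]>.15)&(W[...,2]<.165)
q=W[m];print(len(q), np.percentile(q,[3,50,97],0).round(4) if len(q) else '')
print(c['camera_from_world'].round(3))
go([.478,-.0365,.153],80)"
```

```text
624 [[ 0.4661 -0.0457  0.1507]
 [ 0.4701 -0.0348  0.1567]
 [ 0.4751 -0.0255  0.1582]]
[[ 0.172  0.985  0.001 -0.052]
 [-0.948  0.165 -0.273  0.477]
 [-0.269  0.046  0.962 -0.203]
 [ 0.     0.     0.     1.   ]]
t 1.65 pos [ 0.475  -0.0288  0.1907] turn [-0.   0.1  0.1] shift cm [-0.42 -0.71  3.77] gap 0.0001 F [ 0.  -0.4  0.3]
```

View pics/w1.png

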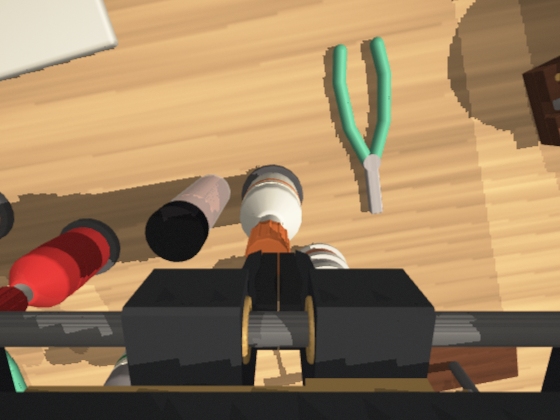

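The wrist view shows the orange cap just under the closed fingertips at (270,240), with the pot left at (185,230). Now the press.

Request:
{"method": "move_arm", "body": {
  "rows": [
    [0,0,0,-0.4,-0.7,0.5,0],
    [0,0,0,-0.4,-0.7,1.5,0],
    [0,0,0,-0.4,-0.7,2.2,0],
    [0,0,0,-0.4,-0.7,2.7,0],
    [0,0,0,-0.4,-0.7,3.2,0],
    [0,0,0,-0.4,-0.7,3.6,0],
    [0,0,0,-0.4,-0.7,3.75,0],
    [0,0,0,-0.4,-0.7,3.75,0]
  ]
}}

```text
time_s: 2.45
tool_pos: [0.4777, -0.0367, 0.1533]
eef_rot: [0.271, 3.129, -0.001]
wrist_force: [-4.1, 0.5, 15.4]
finger_gap: 0.0002
grip_force: 7.3
```

Request:
{"method": "move_arm", "body": {
  "rows": [
    [0,0,0,0,0,0.1,0],
    [0,0,0,0,0,0.1,0],
    [0,0,0,0,0,0.1,0]
  ]
}}

```text
time_s: 2.75
tool_pos: [0.4778, -0.0368, 0.1532]
eef_rot: [0.271, 3.128, -0.002]
wrist_force: [-7.6, 0.3, 24.3]
finger_gap: 0.0006
grip_force: 12.0
```

Request:
{"method": "move_arm", "body": {
  "rows": [
    [0,0,0,0,0,-4,0],
    [0,0,0,0,0,-8,0.3],
    [0,0,-5,1.4,4,-9,0.7],
    [0,0,-10,2.8,8,-9,0.7],
    [0,0,-15,4.2,12,-9,0.7],
    [0,0,-20,5.6,16,-9,0.7],
    [0,0,-25,7,20,-9,0.7],
    [0,0,-26,8.4,24,-8,0.7]
  ]
}}

```text
time_s: 3.55
tool_pos: [0.4359, 0.216, 0.2317]
eef_rot: [-0.444, 3.108, 0.0]
wrist_force: [0.2, -0.5, -0.0]
finger_gap: 0.0542
grip_force: 0.0
```

Request:
{"method": "move_arm", "body": {
  "rows": [
    [0,0,0,0,0,0,0.7],
    [0,0,0,0,0,0,0.7]
  ]
}}

```text
time_s: 3.75
tool_pos: [0.4358, 0.2146, 0.2307]
eef_rot: [0.443, -3.109, 0.001]
wrist_force: [0.1, -0.2, -0.2]
finger_gap: 0.0615
grip_force: 0.0
```

```bash
python3 -c "
from h import *
c=cap('wrist','w2.png')
W=world(c);np.savez('w2.npz',W=W,F=c['frame'])
def rect(z0,z1,lab):
    m=(W[...,2]>z0)&(W[...,2]<z1)&(abs(W[...,0]-.433)<.06)&(abs(W[...,1]-.24)<.06)
    P=W[m]; print(lab,len(P),cv2.minAreaRect((P[:,:2]*1000).astype(np.float32)), P.mean(0).round(4)) if len(P)>5 else print(lab,'few')
rect(.022,.030,'jig');rect(.035,.0655,'body');rect(.069,.095,'bail')
t=cap('top');Wt=world(t);P=Wt[208:242,284:314].reshape(-1,3);q=P[(P[:,2]>.13)&(P[:,2]<.17)];print('glue top z',np.percentile(q[:,2],[5,50,95]).round(4))
go([.433,.240,.15],106)"
```

```text
jig 2795 ((432.0986022949219, 242.3573455810547), (70.29651641845703, 59.475738525390625), 16.437314987182617) [0.429  0.2411 0.0262]
body 287 ((430.21185302734375, 237.4375457763672), (8.186285972595215, 35.755680084228516), 20.115718841552734) [0.4281 0.2361 0.052 ]
bail 205 ((431.71685791015625, 237.8737335205078), (8.372907638549805, 23.952224731445312), 20.61141014099121) [0.4326 0.2386 0.0805]
glue top z [0.1345 0.1412 0.1434]
t 3.85 pos [0.4364 0.2134 0.2312] turn [-0. -0.  0.] shift cm [-0.41  2.65  8.12] gap 0.0618 F [-0.6 -0.6 -0.1]
```

View pics/w2.png

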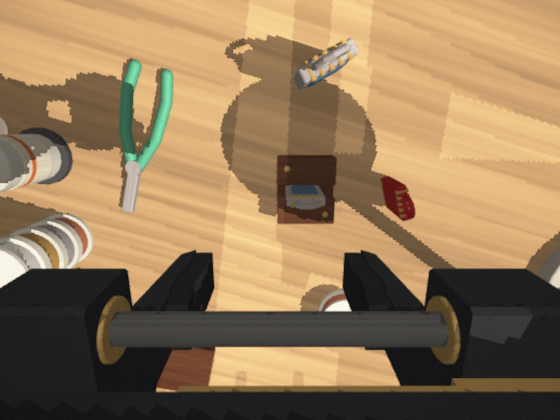

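The wrist view shows the jig at (306,190) with the pendant at (305,197), the larger blue pendant at (327,62) and the red one at (398,198). I'll go down around the pendant.

Request:
{"method": "move_arm", "body": {
  "rows": [
    [0,0,-1,-0.3,2.6,3,0.65],
    [0,0,-1,-0.3,2.6,7,0.65],
    [0,0,-1,-0.3,2.6,9,0.65],
    [0,0,-1,-0.3,2.6,9,0.65]
  ]
}}

```text
time_s: 4.25
tool_pos: [0.4313, 0.2385, 0.1392]
eef_rot: [0.463, -3.102, 0.001]
wrist_force: [0.2, -0.3, 0.0]
finger_gap: 0.0575
grip_force: 0.0
```

```bash
python3 -c "
from h import *
c=cap('wrist')
W=world(c)
for z0,z1 in((.055,.0665),(.069,.095)):
    m=(W[...,2]>z0)&(W[...,2]<z1)&(abs(W[...,0]-.433)<.03)&(abs(W[...,1]-.24)<.03); P=W[m]
    print(len(P),cv2.minAreaRect((P[:,:2]*1000).astype(np.float32)) if len(P)>5 else '')
go([.432,.239,.052],107)"
```

```text
436 ((432.71075439453125, 238.64682006835938), (12.823674201965332, 35.77726745605469), 15.57860279083252)
424 ((432.1405944824219, 237.09481811523438), (8.278125762939453, 26.400314331054688), 9.310338020324707)
t 4.3 pos [0.4321 0.2389 0.141 ] turn [-0.  -0.1 -0. ] shift cm [-0.01  0.01  8.9 ] gap 0.0571 F [-0.1  0.8  0.2]
```

Request:
{"method": "move_arm", "body": {
  "rows": [
    [0,0,1,0,0,3,0.6],
    [0,0,1,0,0,6,0.6],
    [0,0,1,0,0,8,0.6],
    [0,0,1,0,0,8.9,0.6],
    [0,0,1,0,0,8.9,0.6],
    [0,0,1,0,0,8.9,0.3],
    [0,0,1,0,0,8.9,0.3],
    [0,0,1,0,0,8.9,0.3]
  ],
  "grip_force": 20
}}

```text
time_s: 5.1
tool_pos: [0.4325, 0.24, 0.0534]
eef_rot: [-0.439, 3.108, 0.0]
wrist_force: [-0.2, -1.2, 5.6]
finger_gap: 0.0356
grip_force: 20.0
```

Request:
{"method": "move_arm", "body": {
  "rows": [
    [0,0,0,0,0,0,0.3],
    [0,0,0,0,0,0,0.3],
    [0,0,0,0,0,0,0.3]
  ]
}}

```text
time_s: 5.4
tool_pos: [0.4325, 0.2401, 0.0534]
eef_rot: [-0.439, 3.108, 0.0]
wrist_force: [-0.6, -0.6, 7.1]
finger_gap: 0.0356
grip_force: 20.0
```

Request:
{"method": "move_arm", "body": {
  "rows": [
    [0,0,0,0,0,-1,0.3],
    [0,0,0,0,0,-3,0.3],
    [0,0,0,0,0,-6,0.3],
    [0,0,4,-2,-2.5,-9,0.3],
    [0,0,8,-4,-5,-9.6,0.3],
    [0,0,12,-6,-7.5,-9.6,0.3],
    [0,0,12,-8,-10,-9.6,0.3],
    [0,0,12,-8.6,-10.8,-9.6,0.3]
  ]
}}

```text
time_s: 6.2
tool_pos: [0.5463, 0.1583, 0.1488]
eef_rot: [-0.109, 3.138, -0.0]
wrist_force: [-0.6, -0.2, -1.3]
finger_gap: 0.0356
grip_force: 20.0
```

Request:
{"method": "move_arm", "body": {
  "rows": [
    [0,0,0,0,0,0,0.3],
    [0,0,0,0,0,0,0.3]
  ]
}}

```text
time_s: 6.4
tool_pos: [0.5434, 0.1606, 0.1483]
eef_rot: [0.113, -3.138, -0.0]
wrist_force: [-0.5, 0.1, -0.6]
finger_gap: 0.0355
grip_force: 20.0
```

```bash
python3 - <<'E'
from h import *
o=arm.get_obs();p=o['tool_pos']
for n in('scene','top','wrist'):
    c=cap(n,'h_%s.png'%n); W=world(c)
    near=(abs(W[...,0]-p[0])<.012)&(abs(W[...,1]-p[1])<.014)&(W[...,2]>p[2]+.017)&(W[...,2]<p[2]+.037); P=W[near]
    if len(P)>5: print(n,'bail',len(P),np.percentile(P,[2,50,98],0).round(4),cv2.minAreaRect((P[:,:2]*1000).astype(np.float32)))
    m=(W[...,2]>.166)&(W[...,2]<.180)&(W[...,0]>.59)&(W[...,0]<.68)&(W[...,1]>.15)&(W[...,1]<.185); q=W[m]
    if len(q)>5:
        k=np.polyfit(q[:,0],q[:,1],1); print(n,'peg',len(q),q[:,0].min().round(4),'y@.6,.64',np.polyval(k,[.6,.64]).round(4),'z',np.median(q[:,2]).round(4))
    uv=c['camera_from_world']@np.r_[p+[0,0,.0236],1]; print(n,'px',c['cx']+c['fx']*uv[0]/-uv[2],c['cy']-c['fy']*uv[1]/-uv[2])
go([.57,.1622,.1485],94)
E
```

```text
scene peg 92 0.6021 y@.6,.64 [0.1653 0.1678] z 0.173
scene px 309.2268176951132 243.83067594868294
top px 218.5016854502656 183.05369321844557
wrist bail 403 [[0.5413 0.1488 0.1654]
 [0.543  0.1577 0.1684]
 [0.5453 0.1706 0.1744]] ((543.6455688476562, 159.76478576660156), (4.460954189300537, 23.545902252197266), 4.769079208374023)
wrist px 279.8220069614008 308.58636728849694
t 6.55 pos [0.5435 0.1608 0.1484] turn [ 0.  -0.   0.2] shift cm [-2.66 -0.06 -0.01] gap 0.0361 F [ 0.3 -0.4  0.1]
```

Request:
{"method": "move_arm", "body": {
  "rows": [
    [0,0,0,-2,0,0,0.3],
    [0,0,0,-4,0,0,0.3],
    [0,0,0,-4.8,0,0,0.3],
    [0,0,0,-4.8,0,0,0.3],
    [0,0,0,-4.8,0,0,0.3]
  ]
}}

```text
time_s: 7.05
tool_pos: [0.5914, 0.1637, 0.1481]
eef_rot: [0.113, -3.139, 0.0]
wrist_force: [0.1, 0.1, -0.1]
finger_gap: 0.0358
grip_force: 20.0
```

```bash
python3 - <<'E'
from h import *
o=arm.get_obs();p=o['tool_pos'];ims=[]
for n in('scene','top'):
    c=cap(n)
    uv=c['camera_from_world']@np.r_[p+[0.02,0,.0236],1]; u=int(c['cx']+c['fx']*uv[0]/-uv[2]);v=int(c['cy']-c['fy']*uv[1]/-uv[2])
    ims.append(cv2.resize(c['frame'][v-35:v+35,u-35:u+35],(390,390),interpolation=cv2.INTER_CUBIC))
cv2.imwrite('pics/th.png',np.hstack(ims)[:,:,::-1]); go([.64,.167,.1485],94)
E
```

```text
t 7.15 pos [0.5915 0.1635 0.1483] turn [-0.  -0.   0.1] shift cm [-4.86 -0.   -0.02] gap 0.0356 F [ 0.1 -1.2 -1.3]
```

View pics/th.png

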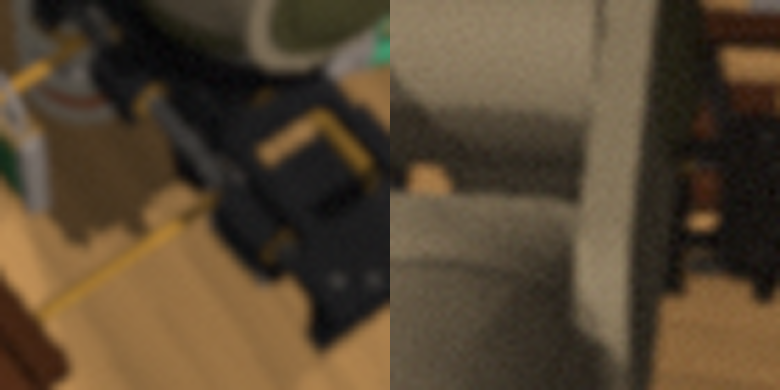

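The crop shows the free peg reaching the gripper at (215,200), with the bail itself hidden. I'll thread slowly and watch the force.

Request:
{"method": "move_arm", "body": {
  "rows": [
    [0,0,0,-0.2,0.1,0,0.3],
    [0,0,0,-0.5,0.1,0,0.3],
    [0,0,0,-0.8,0.1,0,0.3],
    [0,0,0,-1.1,0.1,0,0.3],
    [0,0,0,-1.4,0.1,0,0.3],
    [0,0,0,-1.7,0.1,0,0.3],
    [0,0,0,-1.7,0.1,0,0.3]
  ]
}}

```text
time_s: 7.85
tool_pos: [0.6095, 0.1656, 0.1481]
eef_rot: [0.112, -3.14, 0.0]
wrist_force: [0.5, -1.1, -0.7]
finger_gap: 0.0358
grip_force: 20.0
```

```bash
python3 - <<'E'
from h import *
c=cap('wrist','w4.png'); W=world(c);o=arm.get_obs();p=o['tool_pos']
near=(abs(W[...,0]-p[0])<.02)&(abs(W[...,1]-p[1])<.016)&(W[...,2]>p[2]+.014)&(W[...,2]<p[2]+.037)
P=W[near];print(len(P),np.percentile(P,[2,50,98],0).round(4)); go([.64,.167,.1485],94)
E
```

```text
1241 [[0.6003 0.1512 0.1622]
 [0.6087 0.1649 0.1672]
 [0.6284 0.1791 0.1767]]
t 7.9 pos [0.6093 0.1656 0.1481] turn [-0.  -0.   0.1] shift cm [-3.07 -0.08 -0.04] gap 0.0359 F [ 0.6 -0.4 -0.4]
```

View pics/w4.png

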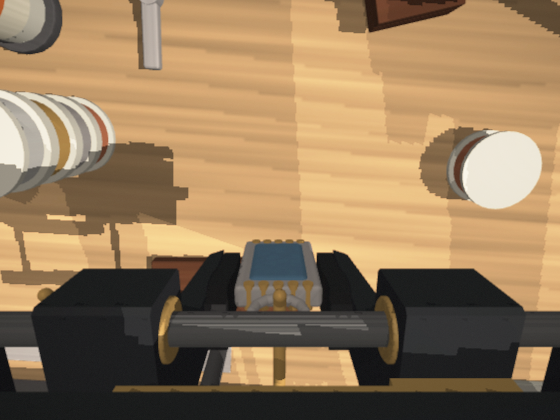

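The wrist view shows the peg tip at (279,297) through the bail, centred, with no contact force. I'll continue, lower and release.

Request:
{"method": "move_arm", "body": {
  "rows": [
    [0,0,0,-0.7,0,0,0.3],
    [0,0,0,-1.4,0,0,0.3],
    [0,0,0,-2.1,0,0,0.3],
    [0,0,0,-2.8,0,0,0.3],
    [0,0,0,-3,0,0,0.3],
    [0,0,0,-3,0,0.3,0.3],
    [0,0,0,-3,0,0.6,0.3],
    [0,0,0,-3,0,0.7,0.3]
  ]
}}

```text
time_s: 8.7
tool_pos: [0.6388, 0.1678, 0.1408]
eef_rot: [0.112, -3.139, 0.0]
wrist_force: [-1.2, -0.4, 1.8]
finger_gap: 0.0356
grip_force: 20.0
```

Request:
{"method": "move_arm", "body": {
  "rows": [
    [0,0,0,0,0,0,0.3],
    [0,0,0,0,0,0,0.3]
  ]
}}

```text
time_s: 8.9
tool_pos: [0.639, 0.1678, 0.1413]
eef_rot: [-0.112, 3.14, 0.0]
wrist_force: [0.3, -0.6, 0.3]
finger_gap: 0.0356
grip_force: 20.0
```

Request:
{"method": "move_arm", "body": {
  "rows": [
    [0,0,0,0,0,0.1,0.3],
    [0,0,0,0,0,0.1,0.3],
    [0,0,0,0,0,0.1,0.45],
    [0,0,0,0,0,0.1,0.5],
    [0,0,0,0,0,0.1,0.6],
    [0,0,0,0,0,0.1,0.6],
    [0,0,0,0,0,0.1,0.6],
    [0,0,0,0,0,0.1,0.6]
  ]
}}

```text
time_s: 9.7
tool_pos: [0.6391, 0.1677, 0.1402]
eef_rot: [0.112, -3.14, -0.0]
wrist_force: [-0.3, -0.3, 0.7]
finger_gap: 0.0525
grip_force: 0.0
```

```bash
python3 - <<'E'
from h import *
c=cap('wrist','w5.png'); W=world(c);o=arm.get_obs();p=o['tool_pos']
m=(abs(W[...,0]-p[0])<.02)&(abs(W[...,1]-p[1])<.022)&(W[...,2]>.09)&(W[...,2]<.15);P=W[m]
print(len(P),np.percentile(P,[2,50,98],0).round(4),cv2.minAreaRect((P[:,:2]*1000).astype(np.float32))); go([.639,.167,.25],94)
E
```

```text
2421 [[0.6325 0.1502 0.105 ]
 [0.634  0.1702 0.1334]
 [0.6368 0.1841 0.1493]] ((635.0250854492188, 167.12796020507812), (4.796058177947998, 36.814029693603516), 4.9229607582092285)
t 9.75 pos [0.6391 0.1677 0.1402] turn [ 0.  -0.   0.1] shift cm [  0.02  -0.07 -10.98] gap 0.0529 F [-0.2 -0.2  0. ]
```

View pics/w5.png

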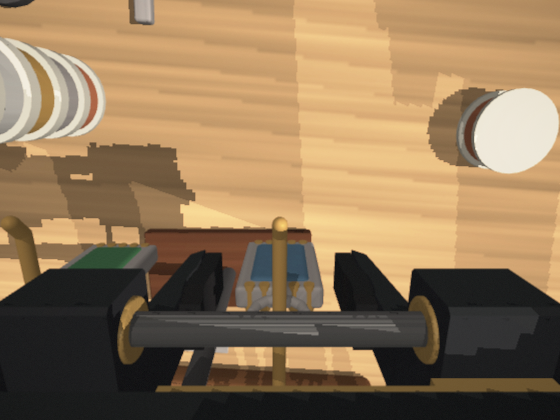

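The view shows the pendant hanging on the peg at (280,270), free of both fingers. I'll rise straight up, then go to the varnish bottle.

Request:
{"method": "move_arm", "body": {
  "rows": [
    [0,0,0,0,0,-2,0.6],
    [0,0,0,0,0,-5,0.6],
    [0,0,0,0,0,-9,0.6],
    [0,0,0,0,0,-13,0.6],
    [0,0,8,2,-4,-14,0.6],
    [0,0,16,4,-8,-14,0.6],
    [0,0,24,6,-12,-14,0.6],
    [0,0,32,8,-16,-14,0.6]
  ]
}}

```text
time_s: 10.55
tool_pos: [0.5698, 0.0011, 0.2804]
eef_rot: [0.766, 3.046, -0.0]
wrist_force: [1.2, 0.1, 0.2]
finger_gap: 0.053
grip_force: 0.0
```

```bash
python3 -c "
from h import *
go([.447,-.321,.23],8)"
```

```text
t 10.55 pos [0.5698 0.0011 0.2804] turn [ 0.   0.  53.8] shift cm [ -4.41 -34.19   5.04] gap 0.053 F [1.2 0.1 0.2]
```

Request:
{"method": "move_arm", "body": {
  "rows": [
    [0,0,8,-0.6,-4.5,0,0.6],
    [0,0,16,-1.2,-9,0,0.6],
    [0,0,24,-1.7,-13.5,0,0.6],
    [0,0,32,-2.3,-18,0,0.6],
    [0,0,40,-2.8,-22.5,0,0.6],
    [0,0,48,-3.4,-27,0,0.6],
    [0,0,54,-4,-31,1,0.6],
    [0,0,54,-4.4,-33.5,3,0.6]
  ]
}}

```text
time_s: 11.35
tool_pos: [0.4519, -0.317, 0.2511]
eef_rot: [2.063, 2.365, -0.001]
wrist_force: [-1.0, -0.1, -0.3]
finger_gap: 0.053
grip_force: 0.0
```

Request:
{"method": "move_arm", "body": {
  "rows": [
    [0,0,0,0,0,1,0.6],
    [0,0,0,0,0,1,0.6],
    [0,0,0,0,0,1,0.6]
  ]
}}

```text
time_s: 11.65
tool_pos: [0.4533, -0.3132, 0.2409]
eef_rot: [2.057, 2.374, 0.0]
wrist_force: [0.6, -0.8, 0.5]
finger_gap: 0.0529
grip_force: 0.0
```

```bash
python3 - <<'E'
from h import *
go([.447,-.321,.23],8)
for n in('wrist','top','scene'):
    c=cap(n,'v_%s.png'%n); W=world(c); F=cv2.cvtColor(c['frame'],cv2.COLOR_RGB2HSV)
    m=(F[...,0]>100)&(F[...,0]<130)&(F[...,1]>100)&(abs(W[...,0]-.447)<.03)&(abs(W[...,1]+.321)<.03)&(W[...,2]>.1)&(W[...,2]<.17); q=W[m]
    if len(q)>5:
        zt=np.percentile(q[:,2],97); t=q[q[:,2]>zt-.004]; print(n,len(q),'z',zt.round(4),np.percentile(t,[3,50,97],0).round(4).tolist(), 'body',np.percentile(q,[3,97],0).round(4).tolist())
    # pendant
    m=(abs(W[...,0]-.637)<.025)&(abs(W[...,1]-.167)<.025)&(W[...,2]>.08)&(W[...,2]<.16);P=W[m]
    if len(P)>5:print(n,'pend',len(P),P[:,2].min(),P.mean(0).round(3))
    m=(abs(W[...,0]-.456)<.03)&(abs(W[...,1]+.382)<.03)&(W[...,2]>.125)&(W[...,2]<.145);P=W[m]
    if len(P)>5:print(n,'bead',cv2.minAreaRect((P[:,:2]*1000).astype(np.float32)))
E
```

```text
t 11.65 pos [ 0.4533 -0.3132  0.2409] turn [0.  0.  0.2] shift cm [-0.68 -0.74  1.09] gap 0.0529 F [ 0.6 -0.8  0.5]
wrist 1074 z 0.1471 [[0.436, -0.3335, 0.1445], [0.446, -0.3231, 0.146], [0.4561, -0.3131, 0.1472]] body [[0.4357, -0.3331, 0.1211], [0.4567, -0.312, 0.1471]]
wrist bead ((455.9955749511719, -378.7989501953125), (37.01618194580078, 33.277099609375), 8.095390319824219)
top pend 129 0.10051762681192833 [0.636 0.163 0.137]
scene 95 z 0.1488 [[0.4381, -0.3301, 0.1454], [0.4493, -0.3215, 0.1472], [0.4561, -0.312, 0.1495]] body [[0.4398, -0.3281, 0.1179], [0.4583, -0.3102, 0.1488]]
scene pend 184 0.10367246353199289 [0.643 0.174 0.138]
scene bead ((458.4914245605469, -379.4974670410156), (41.80606460571289, 36.79086685180664), 76.8763427734375)
```

View pics/v_wrist.png

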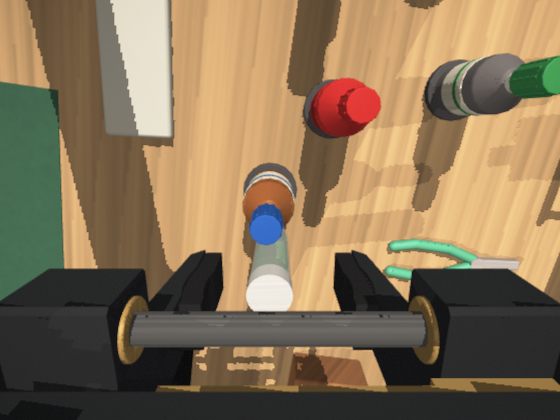

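The wrist view shows the blue cap at (267,222) with the bead tube behind it at (270,290), in line with the gap between the fingers. Going down to grip.

Request:
{"method": "move_arm", "body": {
  "rows": [
    [0,0,0,-0.8,-0.8,3,0.6],
    [0,0,0,-0.8,-0.8,6,0.6],
    [0,0,0,-0.8,-0.8,8,0.6],
    [0,0,0,-0.8,-0.8,10,0.6],
    [0,0,0,-0.8,-0.8,11.5,0.6],
    [0,0,0,-0.8,-0.8,11.5,0.6]
  ]
}}

```text
time_s: 12.4
tool_pos: [0.4459, -0.3223, 0.1242]
eef_rot: [-2.056, -2.372, -0.001]
wrist_force: [0.2, -0.2, -0.3]
finger_gap: 0.053
grip_force: 0.0
```

Request:
{"method": "move_arm", "body": {
  "rows": [
    [0,0,0,0,0,0,0.4],
    [0,0,0,0,0,0,0.2],
    [0,0,0,0,0,0,0.1],
    [0,0,0,0,0,0,0.1],
    [0,0,0,0,0,0,0.1],
    [0,0,0,0,0,0,0.1]
  ],
  "grip_force": 35
}}

```text
time_s: 13.0
tool_pos: [0.4458, -0.3234, 0.1258]
eef_rot: [2.059, 2.372, -0.001]
wrist_force: [-3.5, 0.6, 5.4]
finger_gap: 0.023
grip_force: 35.0
```

Gripped (23 mm on a 24 mm cap). Pulling up slowly.

Request:
{"method": "move_arm", "body": {
  "rows": [
    [0,0,0,0,0,-0.3,0.1],
    [0,0,0,0,0,-0.6,0.1],
    [0,0,0,0,0,-0.9,0.1],
    [0,0,0,0,0,-1.1,0.1],
    [0,0,0,0,0,-1.1,0.1]
  ]
}}

```text
time_s: 13.5
tool_pos: [0.4458, -0.3234, 0.1365]
eef_rot: [-2.059, -2.372, 0.001]
wrist_force: [-3.9, -3.3, -3.8]
finger_gap: 0.0232
grip_force: 35.0
```

Request:
{"method": "move_arm", "body": {
  "rows": [
    [0,0,0,0,0,-0.2,0.1],
    [0,0,0,0,0,-0.4,0.1],
    [0,0,0,0,0,-0.4,0.1]
  ]
}}

```text
time_s: 13.8
tool_pos: [0.4457, -0.3233, 0.1383]
eef_rot: [-2.058, -2.371, -0.0]
wrist_force: [1.6, -8.1, -21.4]
finger_gap: 0.0233
grip_force: 35.0
```

Request:
{"method": "move_arm", "body": {
  "rows": [
    [0,0,0,0,0,-0.1,0.1],
    [0,0,0,0,0,-0.1,0.1]
  ]
}}

```text
time_s: 14.0
tool_pos: [0.4457, -0.3233, 0.1384]
eef_rot: [-2.058, -2.37, -0.0]
wrist_force: [3.4, -9.4, -29.2]
finger_gap: 0.023
grip_force: 35.0
```

The force climbs with no more travel, so the cap is at its stop. I'll ease off, release and rise.

Request:
{"method": "move_arm", "body": {
  "rows": [
    [0,0,0,0,0,0.2,0.1],
    [0,0,0,0,0,0.2,0.4],
    [0,0,0,0,0,0.2,0.6],
    [0,0,0,0,0,0.2,0.6],
    [0,0,0,0,0,0.2,0.6],
    [0,0,0,0,0,-2,0.6],
    [0,0,0,0,0,-6,0.6],
    [0,0,0,0,0,-10,0.6]
  ]
}}

```text
time_s: 14.8
tool_pos: [0.4459, -0.3228, 0.2426]
eef_rot: [-2.059, -2.372, -0.001]
wrist_force: [0.9, -0.2, 0.5]
finger_gap: 0.0527
grip_force: 0.0
```

Request:
{"method": "move_arm", "body": {
  "rows": [
    [0,0,0,0,0,-2,0.6],
    [0,0,0,0,0,-2,0.6]
  ]
}}

```text
time_s: 15.0
tool_pos: [0.4467, -0.3236, 0.2643]
eef_rot: [2.055, 2.368, -0.001]
wrist_force: [0.5, 0.3, 0.1]
finger_gap: 0.0525
grip_force: 0.0
```

```bash
python3 - <<'E'
from h import *
go([.447,-.321,.23],8)
for n in('wrist','scene','top'):
    c=cap(n,'f_%s.png'%n); W=world(c); F=cv2.cvtColor(c['frame'],cv2.COLOR_RGB2HSV)
    for nm,x,y,h in(('varn',.4465,-.3225,(100,130)),('glue',.478,-.036,(3,16)),('clean',.622,-.191,(40,90))):
        m=(F[...,0]>=h[0])&(F[...,0]<=h[1])&(F[...,1]>100)&(abs(W[...,0]-x)<.02)&(abs(W[...,1]-y)<.02)&(W[...,2]>.1)&(W[...,2]<.175); q=W[m]
        if len(q)>5: print(n,nm,len(q),np.percentile(q[:,2],[50,90,97]).round(4))
    m=(abs(W[...,0]-.637)<.025)&(abs(W[...,1]-.167)<.025)&(W[...,2]>.08)&(W[...,2]<.16);P=W[m]
    if len(P)>5:print(n,'pend',len(P),P[:,2].min().round(4),P.mean(0).round(3))
    for nm,x,y in(('bead',.456,-.382),('pot',.465,-.095)):
        m=(abs(W[...,0]-x)<.03)&(abs(W[...,1]-y)<.03)&(W[...,2]>.117)&(W[...,2]<.145);P=W[m]
        if len(P)>5:print(n,nm,P.mean(0).round(3))
E
```

```text
t 15.0 pos [ 0.4467 -0.3236  0.2643] turn [0.2 0.3 0.1] shift cm [0.28 0.06 3.43] gap 0.0525 F [0.5 0.3 0.1]
wrist varn 965 [0.1579 0.1589 0.1593]
wrist clean 1782 [0.1402 0.1427 0.1433]
wrist bead [ 0.456 -0.379  0.134]
scene varn 98 [0.1512 0.1604 0.1611]
scene glue 150 [0.1372 0.1445 0.1458]
scene clean 118 [0.1384 0.1443 0.1456]
scene pend 183 0.104 [0.643 0.174 0.138]
scene bead [ 0.46  -0.376  0.134]
scene pot [ 0.467 -0.092  0.126]
top glue 94 [0.1406 0.1433 0.1447]
top clean 94 [0.1403 0.143  0.1446]
top pend 128 0.1008 [0.636 0.163 0.137]
top pot [ 0.464 -0.095  0.125]
```

View pics/f_scene.png

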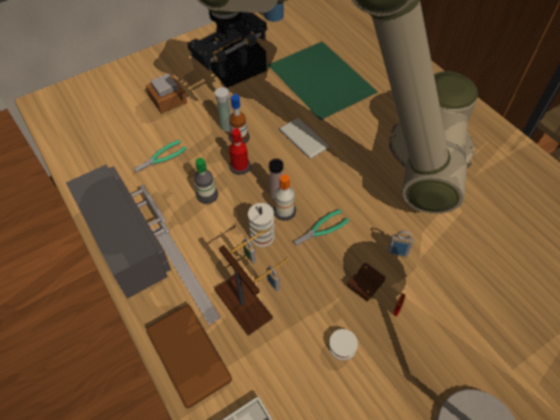

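The final view shows the pendant on the free peg at (273,275), the jig empty at (367,280), the orange cap home at (285,182), the blue cap raised at (236,102), and everything else in place. Handing in.

```bash
python3 -c "
from plant import arm
print(arm.close_job())"
```

```text
the job is handed in; nothing more can be done
None
```

The job is handed in after about 15 s of robot time: the orange cap is fully home, the blue pendant hangs on the free peg, and the blue cap is up to its stop. The green cap stayed shut and nothing else appears to have moved.

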